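Set the sine plate on its middle block

TASK

Set the sine plate on the bench to its middle angle: of the three square steel setting blocks (low, middle and tall), stand the middle-height one upright in the centre of the bright raised pad on the base, then push the propped-up plate down until its roller rests on top of that block. Leave it resting there by itself.

Things in the scene. Friction and masses are not known exactly. Their poses are not given: they have to be found in the camera images.
- block_mid: The middle-height of three loose plain steel blocks: 40 x 40 mm footprint, 50 mm tall (the others: same footprint, 25 and 75 mm tall), about 0.6 kg, standing upright at the start. Origin: centre of its underside, z up; x and y are normal to its side faces.
- pad (a point): Centre of the top face of the bright 76 x 76 mm pad, 20 mm above the bench, on the sine plate's fixed dark steel base (220 x 120 x 16 mm). z up; x runs along the base towards the hinge, y is parallel to the hinge axis, which lies 162.5 mm from here along +x and 10 mm higher. The pad is open from above while the plate is steep.
- press (a point): Point to push, on the upper face of the hinged plate (aluminium slab 185 x 90 x 12 mm) near its free end: 160 mm from the hinge axis along the plate and 18 mm off the hinge-to-roller line; the slab ends 25 mm beyond, about 0.2 m above the bench at the start. z: normal of the upper face; x: along the plate to the hinge. A 20 mm steel roller crosses the underside, 170 mm from the hinge axis.
- plate (a joint): Tilt of the plate (rad): 0 level, roller on the bare pad; grows as the free end rises; 1.0 to 1.15 at the start; on the middle block 0.30, low 0.15, tall 0.46. The hinge is stiff: a steep plate stays put and takes 3 to 12 N of downward push near its free end to move; below about 0.75 rad it sinks slowly by its own weight.
There are look-alikes about, which are no part of the job. Leave any brown look-alike of the block_mid alone.

How it is judged:
At the end, for the whole second after the job is handed in: The middle block stands upright (within 10 degrees) on the pad, its centre within 18 mm of the pad's centre, and the plate rests on it: tilt between 0.255 and 0.335 rad, everything at rest (horizontal distance between block_mid and pad below 0.018 m and z of block_mid in the frame of pad between -0.005 and 0.005 m and angle between block_mid's own z axis and vertical below 0.17 rad and value of joint plate between 0.255 and 0.335 rad and linear speed of block_mid below 0.02 m/s); the robot touches nothing.
It also fails if it takes over 64 s, if anything falls off the work surface, if the arm or the gripper's body presses on something with over 40 N, if the wrist force passes 120 N, or if a joint passes its speed limit or range.

ROBOT

A 7-joint arm with a two-finger parallel gripper is mounted at the origin on the work surface. World frame = base frame: x ahead of the robot, y to its left, z up, the work surface at z = 0. Lengths are in m, angles in rad, forces in N, time in s.
With the tool pointing down it reaches from about 0.4 to 0.9 m from the base axis. Payload 5.6 kg.
Tool frame: the origin (TCP) lies midway between the tips of the shut fingers; the grasp point (between the pads) lies 19 mm behind it; z points along the fingers, y is the line along which they close (so a half turn about z gives the same grasp; the last joint's range is limited). The gripper opens to 92 mm and grips with 3 to 60 N. Pads are 20 mm wide; open, the fingers measure 128 mm over their backs; the gripper's body (75 mm by 189 mm) begins 69 mm behind the grasp point.
Start: joints at [1.198, 0.468, -0.012, 1.603, 0.006, 1.071, -0.056], TCP at [0.21, -0.615, 0.215] pointing down, gripper open.
Joint ranges: [-2.53, 2.53], [-0.31, 2.02], [-1.57, 1.55], [0.28, 2.44], [-1.29, 4.43], [0.15, 1.84], [-2.92, 2.92]. Speed limits (rad/s): [2.57, 2.57, 3.14, 3.14, 3.14, 3.14, 3.14].

INTERFACE

Orientations are given as a unit quaternion [x, y, z, w].
In Python, from workcell import bot gives the robot as it stands. The module is installed in compiled form; this text tells all that it offers.
- The arm moves only by the shell command python3 -m jog 'ROWS' [FORCE]. ROWS is JSON, a list that holds one entry, the list of rows, each a list of 5 numbers: the closure, from 0 (fully open) to 1 (shut), then the shift along the world's x, y, z scaled (see below), then the turn about the world's z scaled (see below). In form: [[[jaw, dx, dy, dz, turn], ...]]. A call has exactly 8 rows; each row shifts and turns the commanded pose from where the row before left it; what a row does not reach is not made up. The controller multiplies each number of a shift by 0.2 m and each number of a turn by 1.5 rad. A row lasts 1/12 s, in which the tool goes at most 41.7 mm and 7.16 degrees, less where a joint would pass 70% of its speed; a pose out of reach is approached as far as the arm can. A call with a number of a shift or a turn outside -1 to 1 is refused whole. A call with a gripper value outside its range is refused whole. The fingers move at their own pace and stop on an object; FORCE is the grip in N (left out, the last holds). Time passes only in rows, so rows that do not move let the fingers close, or fill a call up. It gives the time, the measured TCP pose, the force, the opening and the grip force at its end, in the units of the state.
- bot.observe(): the state, without advancing time (a new reading comes with each control period).
- bot.capture(name): name is "side" or "top" or "wrist"; returns (picture, depth): 420x560x3 uint8, red, green, blue; 420x560 float32, m along the optical axis (not along the pixel's ray), 0 where there is no reading.
- bot.camera_params(name): a dict with "fx", "fy", "cx", "cy" (pixels), "distortion" ([k1, k2, p1, p2, k3] as OpenCV has them; the pictures are not rectified), "rvec" (rotation vector, rad) and "tvec" (3), from world to camera coordinates, as OpenCV has them. Camera axes: x right, y down, z forward; pixel columns grow to the right and rows downward; lengths in m; the calibration is good to about 2 mm. A picture is of the moment at which its call begins: read the wrist's pose just before it. camera_params takes no time and is no camera call; for the wrist camera it gives the pose at the moment of the call.
- bot.finish_job(): hands the job in; it is judged then, once.
Trained networks look in the newest picture that a camera, given by its name, has taken for a name from the list of things; names that differ only in an ending like _2 or _b are one class to them, and where a whole thing is asked for, a point or a joint stands for the part that bears it (a point fixed in the world has none). Each returns a list of dicts, best first, with "p" (0 to 1); they miss things now and then, are a little off and sometimes report something else, mostly with a low value. They report only what shows in the picture. A call takes as long as a camera call. They do not tell look-alikes from the thing itself.
- bot.search_frame(camera, thing): "point" ([x, y, z] in m, in world coordinates, good to about 4 mm: the middle of the surface that is visible of it).
- bot.regions_of(camera, thing): "mask" (420x560 bool, what is visible of it).
- bot.pinpoint(camera, thing): "point" ([x, y, z] in m, in world coordinates, good to about 4 mm: a listed point, or the origin of a listed thing).
The state is a dict: "time_s": time; "joint_positions": joint angles; "qvel": joint speeds; "effort": joint torques, N m; "eef_pos": TCP position; "tool_rot": TCP orientation; "contact_force": force on the tool from outside, world axes, zero at the start; "wrist_torque": the same for the moment, N m; "opening": finger opening in m; "finger_force": force on a finger pad.
Only numpy, scipy, OpenCV 4.12 (cv2) and the standard library are available. Lean on these libraries where they do the work, as an engineer would, in place of code of your own. Each camera call takes 0.05 s, during which the arm holds its last target. There are 200 camera calls.

## Working session

There is one attempt and no reset: what is moved stays moved. The work goes in short steps, Python scripts to look and compute and a shell command to move; the robot and the scene stay as the last step left them, time stands still between calls to the robot, and variables do not carry over. Pictures are saved under pics/ and viewed, at most 10 in all, crops included, and the job is handed in when it is done.

```bash
mkdir -p pics; cat > h.py <<'E'
import numpy as np,cv2
from workcell import bot
def cap(n,f):
    p,d=bot.capture(n); cv2.imwrite(f'pics/{f}.png',p[:,:,::-1]); return p,d
def proj(n,P):
    c=bot.camera_params(n);K=np.array([[c['fx'],0,c['cx']],[0,c['fy'],c['cy']],[0,0,1]])
    return cv2.projectPoints(np.array(P,float).reshape(-1,1,3),np.array(c['rvec']),np.array(c['tvec']),K,np.array(c['distortion']))[0].reshape(-1,2)
def cloud(n,d):
    c=bot.camera_params(n);K=np.array([[c['fx'],0,c['cx']],[0,c['fy'],c['cy']],[0,0,1]])
    v,u=np.mgrid[:420,:560];q=cv2.undistortPoints(np.stack([u,v],-1).reshape(-1,1,2).astype(np.float64),K,np.array(c['distortion'])).reshape(420,560,2)
    X=np.dstack([q*d[...,None],d]).reshape(-1,3);R=cv2.Rodrigues(np.array(c['rvec']))[0]
    return ((X-np.array(c['tvec']).ravel())@R).reshape(420,560,3)
E
python3 - <<'E'
from h import *
print(bot.observe())
a=[]
for n in ('top','side'):
    p,d=cap(n,n);a.append(p);W=cloud(n,d);np.save(n+'.npy',W)
    for t in('block_mid','pad','press'):
        for r in bot.pinpoint(n,t):print(n,t,round(r['p'],2),np.round(r['point'],3),proj(n,r['point']).round()[0])
    for r in bot.regions_of(n,'block_mid'):
        m=r['mask']&(W[...,2]>.01);q=W[m]; print('reg',round(r['p'],2),m.sum(),q.min(0).round(3),q.max(0).round(3), np.median(a[-1][m],0))
b=np.vstack(a);cv2.imwrite('pics/both.png',cv2.resize(np.hstack(a),(800,300))[:,:,::-1])
E
```

```text
{'time_s': 0.0, 'joint_positions': array([ 1.19798254,  0.46839339, -0.01161541,  1.60363217,  0.00599834,
        1.0714043 , -0.05632938]), 'qvel': array([-0.00050947,  0.00123969, -0.00227913,  0.00048742, -0.00173276,
       -0.000505  ,  0.00295704]), 'effort': array([-9.06951391e-05, -5.20571709e+01, -1.23882067e-02, -2.43744439e+01,
       -5.65422024e-02,  1.72002276e-02,  1.72825894e-04]), 'eef_pos': array([ 0.21026136, -0.61442403,  0.21362631]), 'tool_rot': array([ 9.86440044e-01,  1.64119553e-01, -2.05960705e-04, -8.77438692e-04]), 'contact_force': array([0.83600719, 0.8915619 , 0.22705417]), 'wrist_torque': array([-0.00053051,  0.01555979, -0.02409491]), 'finger_force': 0.0, 'opening': 0.09183204562283488}
top block_mid 0.79 [ 0.614 -0.139  0.005] [334. 189.]
top block_mid 0.71 [ 0.545 -0.066 -0.002] [300. 221.]
top block_mid 0.67 [ 0.692 -0.14   0.   ] [333. 155.]
top block_mid 0.67 [ 0.521 -0.183  0.002] [355. 231.]
top pad 0.78 [0.621 0.236 0.021] [161. 185.]
top press 0.94 [0.519 0.191 0.178] [155. 222.]
reg 0.91 417 [ 0.431 -0.156  0.01 ] [ 0.631 -0.037  0.838] [134. 131. 131.]
reg 0.75 476 [ 0.431 -0.16   0.01 ] [ 0.716 -0.037  0.838] [87. 51. 31.]
reg 0.7 431 [ 0.431 -0.091  0.011] [ 0.568 -0.037  0.838] [91. 53. 34.]
reg 0.65 455 [ 0.431 -0.206  0.011] [ 0.543 -0.037  0.838] [80. 48. 32.]
side block_mid 0.9 [ 0.522 -0.183 -0.001] [322. 197.]
side block_mid 0.82 [ 0.692 -0.143 -0.001] [233. 187.]
side block_mid 0.71 [ 0.608 -0.138  0.003] [272. 198.]
side block_mid 0.64 [ 0.546 -0.066 -0.003] [289. 235.]
side pad 0.85 [0.62  0.23  0.019] [156. 363.]
side press 0.83 [0.521 0.192 0.178] [230. 294.]
reg 0.85 811 [ 0.39  -0.092  0.01 ] [0.569 0.401 0.533] [76. 53. 37.]
reg 0.79 707 [ 0.39  -0.161  0.01 ] [0.715 0.401 0.533] [67. 48. 36.]
reg 0.65 793 [ 0.39  -0.159  0.01 ] [0.636 0.401 0.533] [86. 84. 83.]
reg 0.62 777 [ 0.39  -0.206  0.01 ] [0.547 0.401 0.533] [63. 44. 33.]
```

View pics/top.png

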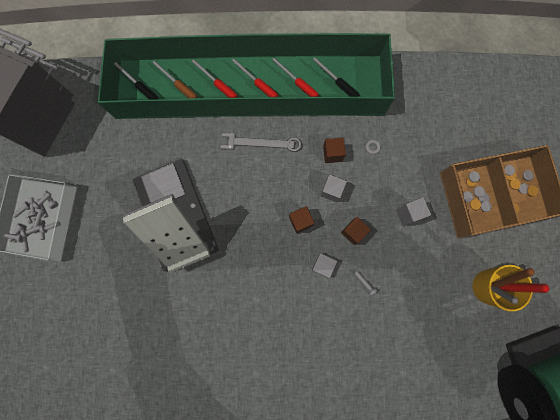

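View pics/side.png

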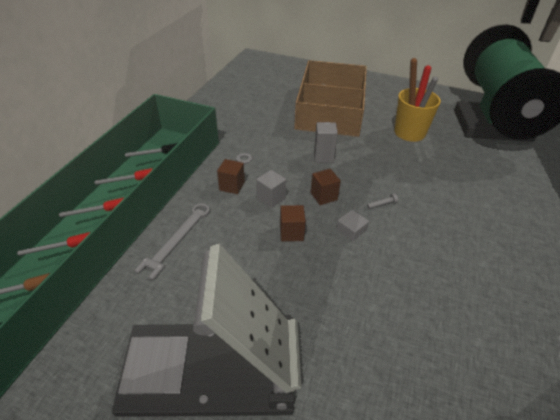

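Steel candidates in the top picture are (335,187), (417,210) and (325,265); the brown look-alikes are (334,150), (301,219) and (357,231). The side picture shows steel at (272,188) as medium, (326,140) as tall and (352,223) as low. My choice is therefore top (335,187), which I'll check by height along with the base geometry.

```bash
python3 - <<'E'
from h import *
p=cv2.imread('pics/top.png');s=cv2.imread('pics/side.png');W=np.load('top.npy');S=np.load('side.npy')
for name,c in (('A',(335,187)),('B',(417,210)),('C',(325,265))):
    w=W[c[1]-3:c[1]+4,c[0]-3:c[0]+4].reshape(-1,3);print(name,np.median(w,0).round(4))
def rect(M,m):
    q=M[m][:,:2].astype(np.float32);r=cv2.minAreaRect(q);print(len(q),np.round(r[0],4),np.round(r[1],4),round(r[2],1))
v,u=np.mgrid[:420,:560]
z=W[...,2]
rect(W,(abs(z-.05)<.006)&(np.hypot(u-335,v-187)<18))
for M,im in ((W,p),(S,s)):
    near=np.hypot(M[...,0]-.57,M[...,1]-.21)<.2
    g=im.mean(2)
    m=near&(abs(M[...,2]-.018)<.007)
    print('grey',np.percentile(g[m],[5,25,50,75,95]))
    b=cv2.morphologyEx(m.astype(np.uint8),cv2.MORPH_OPEN,np.ones((5,5)))>0
    rect(M,b)
    thr=110 if M is W else 95
    b2=cv2.morphologyEx((m&(g>thr)).astype(np.uint8),cv2.MORPH_OPEN,np.ones((5,5)))>0
    if b2.any():rect(M,b2)
    pl=near&(M[...,2]>.06)&(np.hypot(M[...,0]-.52,M[...,1]-.19)<.12)&(M[...,2]<.19)
    q=M[pl];c=np.median(q,0)
    best=0;rng=np.random.default_rng(0)
    for _ in range(500):
        a=q[rng.choice(len(q),3,False)];n=np.cross(a[1]-a[0],a[2]-a[0]);n/=np.linalg.norm(n)+1e-9
        i=abs((q-a[0])@n)<.003
        if i.sum()>best:best=i.sum();I=i
    Q=q[I];c=Q.mean(0);n=np.linalg.svd(Q-c,full_matrices=False)[2][2];n*=np.sign(n[2])
    print('plane',best,len(q),n.round(3),c.round(4),'tilt',np.arccos(n[2]).round(3),'dir',np.degrees(np.arctan2(n[1],n[0])).round(1))
cv2.imwrite('pics/crop.png',np.hstack([cv2.resize(p[130:290,270:450],(400,356)),cv2.resize(s[100:260,200:380],(400,356))]))
E
```

```text
A [ 0.6073 -0.1369  0.0505]
B [ 0.5545 -0.2961  0.0749]
C [ 0.4484 -0.1156  0.0248]
376 [ 0.6096 -0.1355] [0.0404 0.0404] 66.7
grey [ 38.33333333  58.66666667  63.66666667 130.33333333 137.        ]
2506 [0.5749 0.2134] [0.1864 0.1207] 22.2
956 [0.6215 0.2331] [0.0759 0.0767] 22.4
plane 2379 2500 [-0.822 -0.349  0.449] [0.4986 0.1809 0.1302] tilt 1.105 dir -157.0
grey [ 48.33333333  51.33333333  55.66666667 104.         120.        ]
11169 [0.5592 0.2064] [0.2208 0.1198] 22.7
3230 [0.6049 0.2289] [0.1109 0.0848] 20.7
plane 4808 5499 [-0.83  -0.334  0.447] [0.4978 0.1863 0.132 ] tilt 1.107 dir -158.1
```

View pics/crop.png

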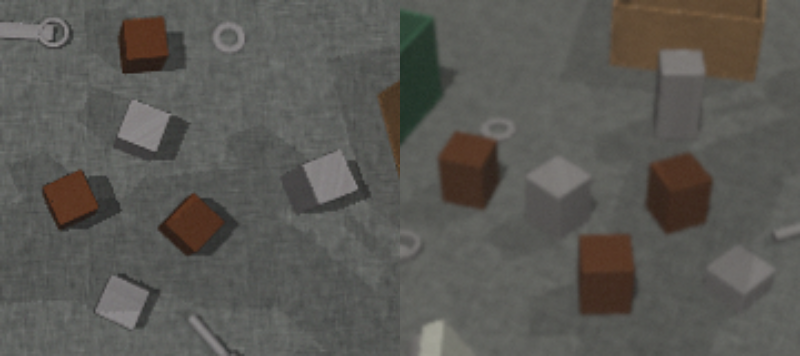

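The crop confirms that A is steel with its top at 50.5 mm, and the brown ones differ clearly. Next I'll check the heights of obstacles along the way.

```bash
python3 - <<'E'
from h import *
for n in('top','side'):
    M=np.load(n+'.npy').reshape(-1,3)
    H={}
    for x,y,z in M:
        if .1<x<.9 and -.75<y<.5 and .05<z<.5:
            k=(round(x/.06)*6,round(y/.06)*6);H.setdefault(k,[]).append(z)
    print(n,{k:int(1000*np.percentile(v,98)) for k,v in sorted(H.items()) if len(v)>6})
E
```

```text
top {(12, -48): 74, (18, -48): 194, (24, -54): 156, (24, -48): 189, (24, -42): 179, (30, -54): 122, (36, -48): 91, (36, -42): 155, (42, -48): 174, (42, -42): 105, (42, 18): 57, (48, -42): 71, (48, -18): 53, (48, 12): 118, (48, 18): 160, (48, 24): 186, (48, 48): 53, (54, -60): 71, (54, -54): 71, (54, -48): 71, (54, -42): 72, (54, -30): 77, (54, -18): 53, (54, -6): 53, (54, 12): 176, (54, 18): 203, (54, 24): 204, (54, 42): 52, (54, 48): 52, (60, -60): 70, (60, -48): 62, (60, -42): 71, (60, -36): 71, (60, -30): 77, (60, -18): 52, (60, -12): 53, (60, 42): 52, (60, 48): 53, (66, -60): 71, (66, -54): 72, (66, -48): 71, (66, -42): 72, (66, -36): 71, (66, -18): 52, (66, -12): 52, (72, -60): 73, (72, -18): 52, (72, -12): 53, (72, 48): 172, (78, -24): 91, (78, -18): 91, (78, -12): 91, (78, -6): 91, (78, 0): 92, (78, 6): 91, (78, 12): 91, (78, 18): 91, (78, 24): 91, (78, 30): 91, (78, 36): 92, (78, 48): 181, (84, -24): 91, (84, 36): 91, (84, 48): 182, (90, -24): 92, (90, 36): 92, (90, 48): 153}
side {(12, -48): 149, (18, -72): 179, (18, -66): 176, (18, -60): 230, (18, -54): 291, (18, -48): 195,
[... 186 characters left out ...]
 91, (42, -48): 174, (42, -42): 108, (42, 18): 58, (48, -42): 71, (48, -18): 53, (48, 12): 119, (48, 18): 161, (48, 24): 184, (54, -60): 72, (54, -54): 72, (54, -48): 72, (54, -42): 71, (54, -30): 76, (54, -18): 53, (54, -6): 52, (54, 12): 176, (54, 18): 204, (54, 24): 203, (60, -60): 72, (60, -48): 62, (60, -42): 71, (60, -36): 71, (60, -30): 76, (60, -18): 52, (60, -12): 53, (66, -60): 72, (66, -54): 71, (66, -48): 71, (66, -42): 72, (66, -36): 71, (66, -18): 52, (66, -12): 53, (72, -60): 71, (72, -18): 52, (72, -12): 52, (78, -24): 91, (78, -18): 90, (78, -12): 90, (78, -6): 90, (78, 0): 92, (78, 6): 91, (78, 12): 91, (78, 18): 91, (78, 24): 91, (78, 30): 90, (84, -24): 90, (90, -24): 90}
```

```bash
python3 -m jog '[[[0,0,0,0.15,0],[0,0,0,0.15,0],[0,0.125,0.149,0,-0.03],[0,0.125,0.149,0,-0.03],[0,0.125,0.149,0,-0.03],[0,0.125,0.149,0,-0.03],[0,0.125,0.149,0,-0.03],[0,0.125,0.149,0,-0.03]]]' 30; python3 -m jog '[[[0,0.125,0.149,0,-0.03],[0,0.125,0.149,0,-0.03],[0,0.125,0.149,0,-0.03],[0,0.125,0.149,0,-0.03],[0,0.125,0.149,0,-0.03],[0,0.125,0.149,0,-0.03],[0,0.125,0.149,0,-0.03],[0,0.125,0.149,0,-0.03]]]'
```

```text
time_s: 1.17
eef_pos: [0.3614, -0.4346, 0.2749]
tool_rot: [1.0, 0.029, 0.0, 0.0]
contact_force: [0.4, -0.6, -0.3]
opening: 0.0919
finger_force: 0.0
time_s: 1.83
eef_pos: [0.5614, -0.1962, 0.2749]
tool_rot: [0.989, -0.151, 0.0, 0.0]
contact_force: [0.5, -0.6, 0.0]
opening: 0.0919
finger_force: 0.0
```

```bash
python3 -m jog '[[[0,0.12,0.15,0,-0.035],[0,0.12,0.15,0,-0.034],[0,0,0,-0.175,0],[0,0,0,-0.175,0],[0,0,0,-0.175,0],[0,0,0,-0.175,0],[0,0,0,-0.1,0],[0,0,0,-0.05,0]]]'; python3 - <<'E'
from h import *
p,d=cap('wrist','w1');W=cloud('wrist',d)
for r in bot.pinpoint('wrist','block_mid'):print(round(r['p'],2),np.round(r['point'],3))
m=(abs(W[...,2]-.05)<.006)&(np.hypot(W[...,0]-.61,W[...,1]+.137)<.04)
print(m.sum(),cv2.minAreaRect(W[m][:,:2].astype(np.float32)) if m.any() else '')
E
```

```text
time_s: 2.5
eef_pos: [0.6063, -0.1374, 0.101]
tool_rot: [0.98, -0.2, -0.003, 0.0]
contact_force: [-0.6, 0.8, -0.1]
opening: 0.0921
finger_force: 0.0
0.9 [ 0.518 -0.183 -0.   ]
0.67 [ 0.61  -0.138  0.003]
0.65 [ 0.688 -0.145 -0.001]
0.61 [ 0.546 -0.068  0.005]
2862 ((0.6102810502052307, -0.1349180042743683), (0.03967396914958954, 0.03975757211446762), 68.00926208496094)
```

View pics/w1.png

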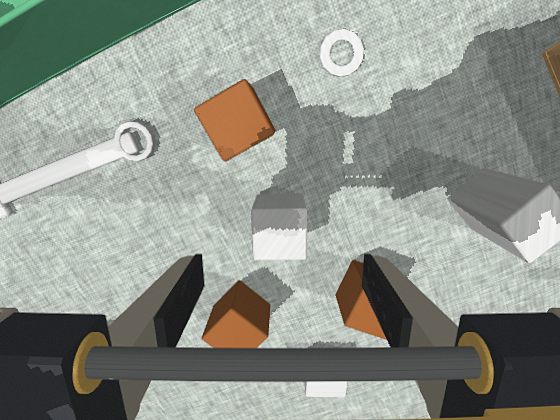

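The wrist view shows the steel block at (280,225), centred and square between the fingers at (180,300) and (390,300), with the brown ones clear. Descending to grasp it.

```bash
python3 -m jog '[[[0,0.018,0.01,-0.1,0],[0,0,0,-0.15,0],[0,0,0,-0.12,0],[0,0,0,-0.075,0],[0,0,0,0,0],[1,0,0,0,0],[1,0,0,0,0],[1,0,0,0,0]]]' 30;python3 -m jog '[[[1,0,0,0,0],[1,0,0,0,0],[1,0,0,0,0],[1,0,0,0,0],[1,0,0,0.05,0],[1,0,0,0.1,0],[1,0,0,0.15,0],[1,0,0,0.15,0]]]'
```

```text
time_s: 3.27
eef_pos: [0.6138, -0.1361, 0.0179]
tool_rot: [0.98, -0.201, 0.002, -0.0]
contact_force: [-0.5, 0.3, 0.1]
opening: 0.0742
finger_force: 0.0
time_s: 3.93
eef_pos: [0.61, -0.1354, 0.1049]
tool_rot: [0.98, -0.201, -0.003, -0.0]
contact_force: [1.0, -0.2, -6.6]
opening: 0.0399
finger_force: 30.0
```

```bash
python3 -m jog '[[[1,0,0,0.16,0],[1,0,0,0.16,0],[1,0,0,0.16,0],[1,0.006,0.16,0.02,0.053],[1,0.006,0.184,0,0.053],[1,0.006,0.184,0,0.053],[1,0.006,0.184,0,0.053],[1,0.006,0.184,0,0.053]]]';python3 -m jog '[[[1,0.006,0.184,0,0.053],[1,0.006,0.184,0,0.053],[1,0.006,0.184,0,0.053],[1,0.006,0.184,0,0.053],[1,0.006,0.184,0,0.053],[1,0,0,0,0],[1,0,0,0,0],[1,0,0,0,0]]]'; python3 - <<'E'
from h import *
o=bot.observe();print(o['eef_pos'],o['tool_rot'],o['opening'])
p,d=cap('side','s2');W=cloud('side',d);g=p.mean(2)
for t in('pad','press','block_mid'):
    print(t,[(round(r['p'],2),np.round(r['point'],3)) for r in bot.pinpoint('side',t)])
p,d=cap('wrist','w2')
for t in('pad','block_mid'): print(t,[(round(r['p'],2),np.round(r['point'],3)) for r in bot.pinpoint('wrist',t)])
W=cloud('wrist',d);g=p.mean(2)
m=(abs(W[...,2]-.02)<.006)&(np.hypot(W[...,0]-.62,W[...,1]-.233)<.06)
print(m.sum(),np.percentile(g[m],[5,50,95]) if m.any() else '')
E
```

```text
time_s: 4.6
eef_pos: [0.6166, 0.0447, 0.205]
tool_rot: [1.0, -0.001, -0.001, 0.0]
contact_force: [1.2, -0.6, -6.5]
opening: 0.04
finger_force: 30.0
time_s: 5.27
eef_pos: [0.6232, 0.2266, 0.2044]
tool_rot: [0.981, 0.194, -0.001, 0.001]
contact_force: [0.1, -0.0, -5.5]
opening: 0.0399
finger_force: 30.0
[0.62323283 0.22655702 0.20444675] [ 9.80924911e-01  1.94380879e-01 -1.33443051e-03  7.82765531e-04] 0.03986470891891802
pad [(0.56, array([0.621, 0.233, 0.019])), (0.32, array([0.623, 0.227, 0.18 ]))]
press [(0.63, array([0.519, 0.191, 0.18 ]))]
block_mid [(0.93, array([ 0.52 , -0.183, -0.002])), (0.67, array([ 0.547, -0.066,  0.001])), (0.66, array([ 0.695, -0.143, -0.   ])), (0.58, array([0.622, 0.226, 0.178]))]
pad [(0.68, array([0.617, 0.232, 0.016]))]
block_mid [(0.72, array([0.625, 0.221, 0.182])), (0.72, array([ 0.545, -0.068,  0.003]))]
6610 [108.66666667 220.66666667 238.        ]
```

View pics/w2.png

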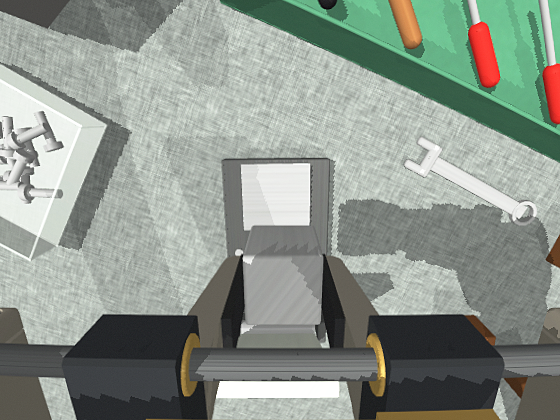

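View pics/s2.png

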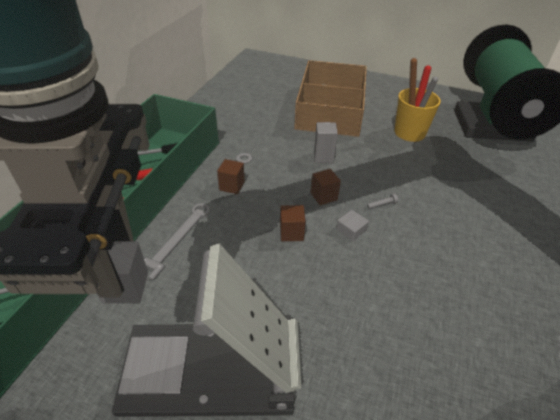

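The wrist view shows the block at (283,275), square over the bright pad at (275,190). The side view shows the block hanging clear of the plate.

```bash
python3 -m jog '[[[1,-0.008,0.033,0,0],[1,0,0,-0.15,0],[1,0,0,-0.18,0],[1,0,0,-0.18,0],[1,0,0,-0.1,0],[1,0,0,-0.09,0],[1,0,0,0,0],[1,0,0,0,0]]]'; python3 - <<'E'
from h import *
o=bot.observe();print(o['eef_pos'],o['contact_force'])
p,d=cap('side','s3')
for t in('pad','block_mid'): print(t,[(round(r['p'],2),np.round(r['point'],3)) for r in bot.pinpoint('side',t)])
E
```

```text
time_s: 6.28
eef_pos: [0.6219, 0.2343, 0.0649]
tool_rot: [0.981, 0.194, -0.001, -0.0]
contact_force: [-0.9, -0.4, -6.0]
opening: 0.0402
finger_force: 30.0
[0.62185226 0.2342732  0.06491022] [-0.8679645  -0.41879184 -6.03760447]
pad [(0.77, array([0.619, 0.235, 0.02 ]))]
block_mid [(0.85, array([0.618, 0.236, 0.042])), (0.62, array([ 0.525, -0.184,  0.   ])), (0.58, array([ 0.544, -0.068, -0.001])), (0.55, array([ 0.694, -0.142,  0.001]))]
```

```bash
python3 -m jog '[[[1,0,-0.003,-0.02,0],[1,0,0,-0.02,0],[1,0,0,-0.02,0],[1,0,0,-0.02,0],[1,0,0,-0.01,0],[1,0,0,-0.01,0],[1,0,0,0,0],[1,0,0,0,0]]]'
```

```text
time_s: 7.1
eef_pos: [0.6225, 0.2335, 0.0456]
tool_rot: [0.981, 0.194, 0.0, -0.0]
contact_force: [0.2, 0.1, -4.6]
opening: 0.0401
finger_force: 30.0
```

```bash
python3 -m jog '[[[1,0,0,-0.01,0],[1,0,0,-0.01,0],[1,0,0,-0.01,0],[1,0,0,-0.005,0],[1,0,0,0,0],[1,0,0,0,0],[1,0,0,0,0],[1,0,0,0,0]]]'
```

```text
time_s: 7.77
eef_pos: [0.623, 0.2338, 0.0452]
tool_rot: [0.981, 0.194, 0.001, 0.001]
contact_force: [-14.4, -7.6, 32.6]
opening: 0.0401
finger_force: 30.0
```

```bash
python3 -m jog '[[[1,0,0,0.015,0],[1,0,0,0.01,0],[1,0,0,0,0],[1,0,0,0,0],[1,0,0,0,0],[1,0,0,0,0],[1,0,0,0,0],[1,0,0,0,0]]]'; python3 - <<'E'
from h import *
p,d=cap('side','s4');cv2.imwrite('pics/s4c.png',cv2.resize(p[240:420,60:340],(784,504))[:,:,::-1])
for t in('pad','block_mid'): print(t,[(round(r['p'],2),np.round(r['point'],3)) for r in bot.pinpoint('side',t)][:2])
E
```

```text
time_s: 8.43
eef_pos: [0.6232, 0.2338, 0.0453]
tool_rot: [0.981, 0.194, 0.001, 0.0]
contact_force: [-3.0, -2.0, 9.7]
opening: 0.0398
finger_force: 30.0
pad [(0.87, array([0.622, 0.234, 0.017]))]
block_mid [(0.89, array([ 0.521, -0.182, -0.002])), (0.84, array([ 0.695, -0.14 ,  0.002]))]
```

View pics/s4c.png

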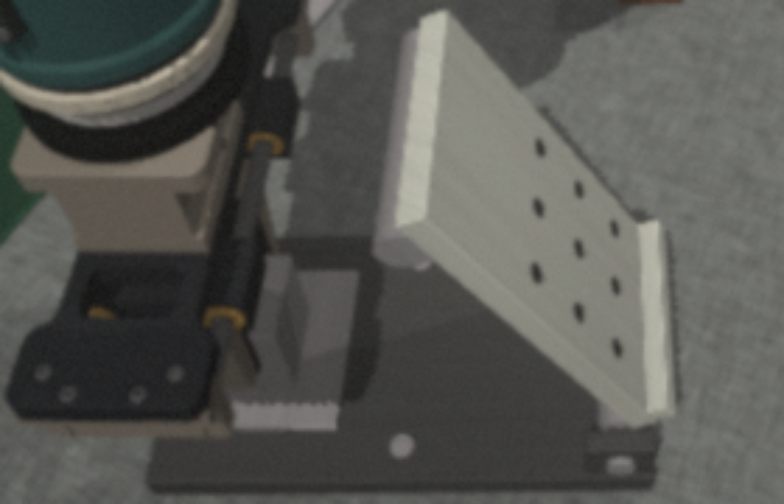

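The block sits on the pad at about (285,330) in the crop, upright and clear of the plate. I'll release it and back away.

```bash
python3 -m jog '[[[0,0,0,0,0],[0,0,0,0,0],[0,0,0,0,0],[0,0,0,0,0],[0,0,0,0,0],[0,0,0,0,0],[0,0,0,0.05,0],[0,0,0,0.1,0]]]'; python3 -m jog '[[[0,0,0,0.15,0],[0,0,0,0.19,0],[0,0,0,0.19,0],[0,0,0,0.19,0],[0,0,0,0.19,0],[0,0,0,0.19,0],[0,0,0,0,0],[0,0,0,0,0]]]';  python3 - <<'E'
from h import *
p,d=cap('wrist','w5');W=cloud('wrist',d)
print([(round(r['p'],2),np.round(r['point'],3)) for r in bot.pinpoint('wrist','block_mid')])
for z in(.02,.07):
    m=(abs(W[...,2]-z)<.004)&(np.hypot(W[...,0]-.62,W[...,1]-.233)<.056)&(p.mean(2)>110)
    print(m.sum(),np.median(W[m][:,2]),cv2.minAreaRect(W[m][:,:2].astype(np.float32)))
p,d=cap('side','s5');W=cloud('side',d)
m=(abs(W[...,2]-.07)<.004)&(np.hypot(W[...,0]-.62,W[...,1]-.233)<.045)
print(m.sum(),cv2.minAreaRect(W[m][:,:2].astype(np.float32)))
E
```

```text
time_s: 9.25
eef_pos: [0.6207, 0.2326, 0.0718]
tool_rot: [0.981, 0.194, -0.003, 0.0]
contact_force: [-0.1, 0.4, -0.1]
opening: 0.0904
finger_force: 0.0
time_s: 9.92
eef_pos: [0.6234, 0.2342, 0.2974]
tool_rot: [0.981, 0.194, 0.003, -0.0]
contact_force: [-0.0, -0.1, -1.3]
opening: 0.0921
finger_force: 0.0
[(0.94, array([ 0.542, -0.067,  0.002])), (0.75, array([0.622, 0.231, 0.021])), (0.75, array([ 0.694, -0.141,  0.001]))]
1781 0.01828088605495206 ((0.6150259971618652, 0.22214362025260925), (0.0896579772233963, 0.09183809161186218), 21.61341094970703)
1006 0.0682162375308891 ((0.6202517151832581, 0.23346278071403503), (0.039847809821367264, 0.03926015645265579), 22.067424774169922)
1060 ((0.6225826144218445, 0.23326674103736877), (0.040746357291936874, 0.04008311405777931), 22.90279769897461)
```

View pics/w5.png

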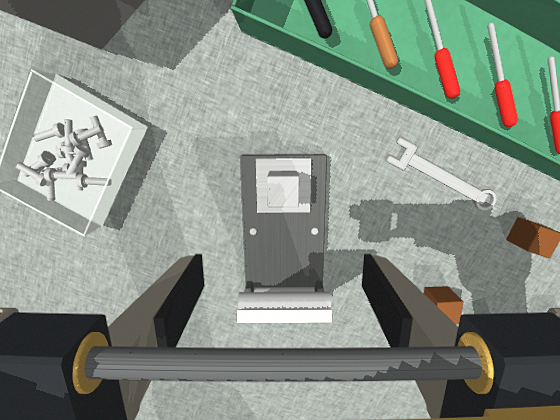

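The block is centred on the pad at about (283,188) in the picture, and the measured offset from the pad centre is about 1 mm. Now I'll shut the fingers and come down on the hinge side of the plate's upper face.

```bash
python3 -m jog '[[[1,-0.161,-0.067,0,0],[1,-0.161,-0.067,0,0],[1,-0.161,-0.067,0,0],[1,-0.161,-0.067,0,0],[1,0,0,0,0],[1,0,0,0,0],[1,0,0,0,0],[1,0,0,0,0]]]' 20; python3 -m jog '[[[1,0,0,-0.15,0],[1,0,0,-0.15,0],[1,0,0,-0.15,0],[1,0,0,-0.1,0],[1,0,0,-0.035,0],[1,0,0,0,0],[1,0,0,0,0],[1,0,0,0,0]]]'; python3 - <<'E'
from h import *
p=cap('side','s6')[0]
print([(round(r['p'],2),np.round(r['point'],3)) for r in bot.pinpoint('side','press')])
E
```

```text
time_s: 10.73
eef_pos: [0.4945, 0.1801, 0.293]
tool_rot: [0.981, 0.194, -0.0, -0.0]
contact_force: [-0.2, -0.5, 0.0]
opening: 0.0404
finger_force: 0.0
time_s: 11.4
eef_pos: [0.4949, 0.1805, 0.1778]
tool_rot: [0.981, 0.194, 0.001, -0.0]
contact_force: [0.0, -0.5, 0.4]
opening: 0.0005
finger_force: 0.0
[]
```

View pics/s6.png

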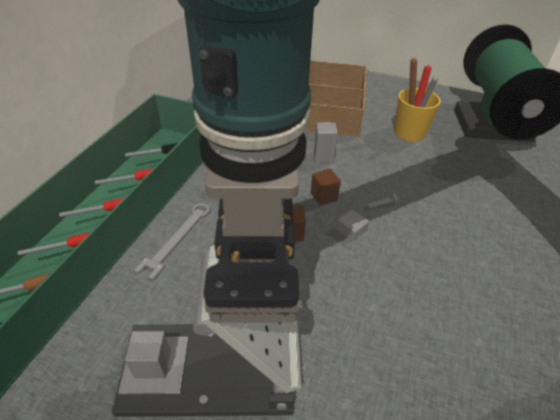

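The side picture shows the fingers shut above the hinge side of the plate (250,320), and the block standing on the pad at (147,355). Pushing along the arc.

```bash
python3 -m jog '[[[1,0.042,0.017,-0.003,0],[1,0.042,0.017,-0.003,0],[1,0.023,0.0095,-0.011,0],[1,0.023,0.0095,-0.011,0],[1,0.023,0.0095,-0.011,0],[1,0.021,0.0087,-0.0125,0],[1,0.021,0.0087,-0.0125,0],[1,0.021,0.0087,-0.0125,0]]]'
```

```text
time_s: 12.17
eef_pos: [0.5374, 0.1978, 0.161]
tool_rot: [0.981, 0.194, 0.0, -0.0]
contact_force: [-1.0, -0.3, 3.1]
opening: 0.0001
finger_force: 1.3
```

```bash
python3 -m jog '[[[1,0.02,0.008,-0.015,0],[1,0.02,0.008,-0.015,0],[1,0.02,0.008,-0.015,0],[1,0.018,0.0075,-0.017,0],[1,0.018,0.0075,-0.017,0],[1,0.018,0.0075,-0.017,0],[1,0.0166,0.007,-0.019,0],[1,0.0166,0.007,-0.019,0]]]'; python3 -m jog '[[[1,0.0166,0.007,-0.019,0],[1,0.015,0.006,-0.0205,0],[1,0.015,0.006,-0.0205,0],[1,0.015,0.006,-0.0205,0],[1,0.013,0.0053,-0.022,0],[1,0.013,0.0053,-0.022,0],[1,0.013,0.0053,-0.022,0],[1,0,0,0,0]]]';python3 - <<'E'
from h import *
p=cap('side','s7')[0]
print([(round(r['p'],2),np.round(r['point'],3)) for t in('press','block_mid') for r in bot.pinpoint('side',t)])
E
```

```text
time_s: 12.83
eef_pos: [0.5666, 0.2098, 0.134]
tool_rot: [0.981, 0.194, -0.0, -0.0]
contact_force: [0.0, 0.2, 1.3]
opening: 0.0001
finger_force: 0.5
time_s: 13.5
eef_pos: [0.5864, 0.2176, 0.104]
tool_rot: [0.981, 0.194, -0.001, 0.0]
contact_force: [0.8, 0.1, 0.5]
opening: 0.0007
finger_force: 0.0
[(0.87, array([ 0.544, -0.064, -0.003])), (0.75, array([ 0.692, -0.143,  0.001])), (0.62, array([ 0.52 , -0.184, -0.002])), (0.53, array([0.62 , 0.234, 0.019]))]
```

```bash
python3 -m jog '[[[1,0.0054,0.0022,-0.0115,0],[1,0.0054,0.0022,-0.0115,0],[1,0.0054,0.0022,-0.0115,0],[1,0.0054,0.0022,-0.0115,0],[1,0.0054,0.0022,-0.0115,0],[1,0.0054,0.0022,-0.0115,0],[1,0,0,-0.01,0],[1,0,0,0,0]]]'
```

```text
time_s: 14.32
eef_pos: [0.5926, 0.2203, 0.0917]
tool_rot: [0.981, 0.194, -0.0, 0.001]
contact_force: [-6.8, -3.6, 17.3]
opening: 0.0003
finger_force: 9.2
```

A 17 N reaction at the expected height means the roller is on the block. Retracting and checking.

```bash
python3 -m jog '[[[1,0,0,0.03,0],[1,0,0,0.1,0],[1,0,0,0.18,0],[1,0,0,0.19,0],[1,0,0,0.19,0],[1,-0.1,-0.17,0.05,0],[1,-0.1,-0.17,0.05,0],[1,-0.1,-0.17,0.05,0]]]';python3 -m jog '[[[1,-0.05,-0.19,0,0],[1,-0.05,-0.19,0,0],[1,0,0,0,0],[1,0,0,0,0],[1,0,0,0,0],[1,0,0,0,0],[1,0,0,0,0],[1,0,0,0,0]]]';python3 - <<'E'
from h import *
b=np.array([-.9245,-.381,0])
for n in('side','top'):
    p,d=cap(n,n+'8');W=cloud(n,d)
    for t in('press','block_mid'): print(n,t,[(round(r['p'],2),np.round(r['point'],3)) for r in bot.pinpoint(n,t)])
    c=np.array([.4713,.1712,0])-.085*b
    m=(np.hypot(*(W[...,:2]-c[:2]).transpose(2,0,1))<.05)&(W[...,2]>.035)&(W[...,2]<.15)
    Q=W[m];k=np.linalg.lstsq(np.c_[Q[:,:2],np.ones(len(Q))],Q[:,2],rcond=None)[0]
    for _ in range(5):
        r=abs(np.c_[Q[:,:2],np.ones(len(Q))]@k-Q[:,2]);i=r<max(.003,np.median(r));k=np.linalg.lstsq(np.c_[Q[i][:,:2],np.ones(i.sum())],Q[i][:,2],rcond=None)[0]
    print(len(Q),i.sum(),'tilt',np.arctan(np.hypot(k[0],k[1])),'dir',np.degrees(np.arctan2(k[1],k[0])))
    if n=='side':cv2.imwrite('pics/s8c.png',cv2.resize(p[260:420,80:340],(780,480))[:,:,::-1])
print(bot.observe()['contact_force'])
E
```

```text
time_s: 14.98
eef_pos: [0.5322, 0.1179, 0.258]
tool_rot: [0.981, 0.195, 0.0, -0.0]
contact_force: [0.1, -1.7, -0.4]
opening: 0.0003
finger_force: 0.0
time_s: 15.65
eef_pos: [0.513, 0.0439, 0.2572]
tool_rot: [0.981, 0.196, -0.0, -0.0]
contact_force: [-0.9, 0.4, 0.3]
opening: 0.0006
finger_force: 0.0
side press [(0.55, array([0.604, 0.224, 0.091]))]
side block_mid [(0.97, array([ 0.545, -0.065, -0.003])), (0.87, array([ 0.693, -0.142, -0.004])), (0.73, array([ 0.519, -0.182, -0.003]))]
5262 5120 tilt 0.3007608523689469 dir 22.717738811976584
top press []
top block_mid [(0.97, array([ 0.521, -0.181,  0.002])), (0.77, array([ 0.548, -0.066, -0.001]))]
0 0 tilt 0.0 dir 0.0
[0.23261481 0.02889802 0.58090532]
  return _methods._mean(a, axis=axis, dtype=dtype,
  ret = ret.dtype.type(ret / rcount)
```

View pics/s8c.png

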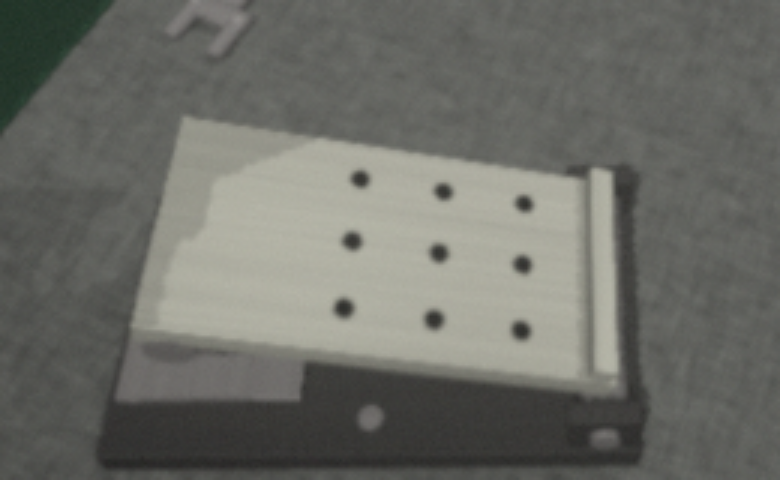

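The crop shows the plate low over the pad, with its free end at about (160,230). The measured tilt is 0.301 rad, which is the value for the middle block, and the arm is clear. Handing in.

```bash
python3 -c "
from workcell import bot
print(bot.finish_job())"
```

```text
the job is handed in; nothing more can be done
None
```

The middle block stands about 1 mm off the pad's centre, as measured before pressing, and the plate rests on it at a measured 0.301 rad with the arm clear; I handed the job in at about 16 s and no verdict came back.

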